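# Hang the glaze sample board on its screw

### The arm

A 7-joint arm with a two-finger parallel gripper is mounted at the origin on the work surface. World frame = base frame: x ahead of the robot, y to its left, z up, the work surface at z = 0. Lengths are in m, angles in rad, forces in N, time in s.
With the tool pointing down it reaches from about 0.4 to 0.85 m from the base axis. Payload 10.4 kg.
Tool frame: the origin (TCP) lies midway between the tips of the shut fingers; the grasp point (between the pads) lies 19 mm behind it; z points along the fingers, y is the line along which they close (so a half turn about z gives the same grasp; the last joint's range is limited). The gripper opens to 85 mm and grips with 20 to 120 N. Pads are 22 mm wide; open, the fingers measure 114 mm over their backs; the gripper's body (76 mm by 85 mm) begins 54 mm behind the grasp point. The pads swing forward as they close: fully open they stand 13 mm farther back than shut.
Start: joints at [-1.285, 0.332, -0.065, 1.46, 0.022, 1.35, -0.088], TCP at [0.19, 0.595, 0.231] pointing down, gripper open.
Joint ranges: [-2.6, 2.6], [-0.5, 2.12], [-1.47, 1.34], [0.16, 2.42], [-1.27, 4.41], [0.06, 2.06], [-2.6, 2.6]. Speed limits (rad/s): [2.22, 2.22, 2.79, 2.79, 3.14, 3.14, 3.14].

### API

Orientations are given as a unit quaternion [w, x, y, z].
In Python, from rig import readout, viewer, robot gives the robot as it stands. The module is installed in compiled form; this text tells all that it offers.
- The arm moves only by the tool step_arm, never from a script. Its argument "increments" is a list of rows, each a list of 6 numbers: the shift along the tool's x, y, z in m, then the turn, a rotation vector about the tool's x, y, z in rad. In form: [[dx, dy, dz, ax, ay, az], ...]. A call has exactly 10 rows; each row shifts and turns the commanded pose from where the row before left it, along the tool's axes as they then stand; what a row does not reach is not made up. A row lasts 1/10 s, in which the tool goes at most 50 mm and 8.59 degrees, less where a joint would pass 70% of its speed; a pose out of reach is approached as far as the arm can. A call is refused whole if a number of a shift passes 0.05 or a number of a turn 0.15, either way. A call with a gripper value outside its range is refused whole. "fingers" is the closure in counts, from 0 (fully open) to 255 (shut), set as the call begins (left out, the last holds). The fingers move at their own pace and stop on an object; "grip_force" is the grip in N (left out, the last holds). Time passes only in rows, so rows that do not move let the fingers close, or fill a call up. It gives the time, the measured TCP pose, the force, the opening and the grip force at its end, in the units of the state.
- readout.sense(): the state, without advancing time (a new reading comes with each control period).
- viewer.grab_frame(name): name is "scene" or "top" or "wrist"; returns the picture (400x640x3 uint8, red, green, blue); there is no depth.
- viewer.calibration(name): a dict with "intrinsics" (3x3 intrinsics, pixels), "extrinsics" (4x4, takes a point from world to camera coordinates); the wrist camera has in their place "hand_eye" (4x4, takes a point from camera to tool coordinates, whose origin is the TCP and whose axes are the flange's). Camera axes: x right, y down, z forward; pixel columns grow to the right and rows downward; lengths in m; the calibration is good to about 2 mm. A picture is of the moment at which its call begins: read the wrist's pose just before it. calibration takes no time and is no camera call.
- robot.job_done(): hands the job in; it is judged then, once.
The state is a dict: "t": time; "qpos": joint angles; "qvel": joint speeds; "tau": joint torques, N m; "ee_pos": TCP position; "orientation": TCP orientation; "contact_force": force on the tool from outside, world axes, zero at the start; "ft_torque": the same for the moment, N m; "grip_width": finger opening in m; "grip_force": force on a finger pad.
Only numpy, scipy, OpenCV 4.12 (cv2) and the standard library are available. Lean on these libraries where they do the work, as an engineer would, in place of code of your own. Each camera call takes 0.05 s, during which the arm holds its last target. There are 200 camera calls.

### The job

Lift the wooden glaze sample board out of its slotted stand by the handle and hang it on the screw of the upright panel, coloured tiles facing outwards: pass its keyhole over the screw head, then slide it down until the screw sits at the top end of the narrow slot, and let go so that it hangs straight. The screw was put in by eye, so feel for it: keep every touch against panel and screw gentle, do not let the board drop, and leave the jar, bowl and brush where they are.

Things in the scene. Friction and masses are not known exactly. Their poses are not given: they have to be found in the camera images.
- board_grip (a point): Centre of the sample board's dark wooden handle (36 wide, 12 thick, rising 66 above the slab's middle); 195 above the board's lower edge, 21 below the handle's top. Pinch it here from above, across the 12 mm thickness. Axes: x straight out of the face with the tiles, y along the width, z up.
- board_hole (a point): Centre of the keyhole's wide opening, mid-thickness, 96 mm straight below board_grip: a through hole, octagonal, 20 mm across flats. A slot 9.5 mm wide runs straight up from it, its closed top end 29 mm above this point. Axes as board_grip.
- board_seat (a point): Point in the slot 26 mm above board_hole, 70 mm below board_grip: where the centre of the screw's shank lies when the board hangs fully home. Axes as board_grip.
- board_tiles (a point): Middle of the outer surface of the tiles, 8 mm in front of the slab's mid-thickness, 136.5 mm below board_grip. Axes as board_grip.
- sampleboard: The loose upright sample board, about 0.35 kg: light wooden slab 120 wide, 150 high, 8 thick, with a keyhole through it, handle on top, eight coloured tiles (4 thick) on one face, 35 to 82 above the lower edge. Origin at the middle of the lower edge, mid-thickness. Axes as board_grip.
- panel: Fixed white panel 200 wide, 18 thick, top 190 above the table, foot 14 high reaching 50 in front and 100 behind. Origin on the table, in the plane of the front face, mid-width; x straight out of that face (away from the robot), z up. A brass-headed screw stands out of the face: shank 6 diameter, 14 long from face to head; head 16 diameter, 5 thick, ending 19 from the face.
- screw_spot (a point): Pencil mark on the panel's face, 160 above the table, mid-width, where the screw was meant to go. The real screw stands up to 8 mm off this point sideways and up to 7 mm off in height, differently each time; it is not measured and must be found by feel or by sight. Axes as the panel.
- stand: Fixed dark wooden stand, foot 110 x 170 x 12 high, with two ridges 150 long that rise to 42 above the table and leave a slot 13 wide in which the sample board stands, its lower edge 12 above the table. Origin on the table under the middle of the slot; y along the slot.
- jar: Loose amber glaze jar with a white cap, 48 diameter, 65 high, beside the panel; origin at the middle of its underside. Not to be disturbed.
- bowl: Loose small terracotta bowl, 84 diameter, 38 high, in front of the stand; origin at the middle of its underside. Not to be disturbed.
- brush: Loose brush 170 long, lying on the table in front of the panel; origin under its middle. Not to be disturbed.
Not all that is in view belongs to the job. What is shaped like the sampleboard but red is not meant. Several things have the shape of the stand; the one meant has the colours described above.

How it is judged:
By the outcome, as a careful person would: the job done as asked, in the order asked, and still so for the second after the job is handed in, with the robot touching nothing.
It also fails if it takes over 67 s, if anything falls off the work surface, if the arm or the gripper's body presses on something with over 40 N, if the wrist force passes 120 N, or if a joint passes its speed limit or range.

## Working session

There is one attempt and no reset: what is moved stays moved. The work goes in short steps, Python scripts to look and compute and a tool call to move; the robot and the scene stay as the last step left them, time stands still between calls to the robot, and variables do not carry over. Pictures are saved under pics/ and viewed, at most 10 in all, crops included, and the job is handed in when it is done.

Besides the shell and the picture viewer there is one more tool, called after "Call:" as name(argument=value, ...) on one line, values as JSON. step_arm: Moves the arm, as the interface text tells. Its arguments: {"type":"object","properties":{"increments":{"type":"array","items":{"type":"array","items":{"type":"number"}}},"fingers":{"type":"number"},"grip_force":{"type":"number"}},"required":["increments"]}

```bash
mkdir -p pics
python3 - <<'E'
from rig import readout, viewer
import cv2
s=readout.sense(); print(s['t'],s['ee_pos'],s['orientation'],s['grip_width'],s['contact_force'])
for n in ("scene","top","wrist"):
    im=viewer.grab_frame(n); cv2.imwrite(f"pics/{n}0.png",im[:,:,::-1])
    c=viewer.calibration(n); print(n,{k:v.round(4).tolist() if hasattr(v,'round') else v for k,v in c.items()})
E
```

```text
0.0 [0.18980356 0.59506264 0.23051306] [-9.70811862e-05  1.53751583e-01  9.88109261e-01 -7.27101841e-04] 0.08499987073459532 [0.51743226 0.64392959 0.08223625]
scene {'intrinsics': [[465.8658, 0.0, 315.3662], [0.0, 465.8658, 203.2192], [0.0, 0.0, 1.0]], 'extrinsics': [[0.0303, 0.9995, 0.0006, -0.1209], [0.8515, -0.0255, -0.5237, -0.4035], [-0.5234, 0.0164, -0.8519, 1.7719], [0.0, 0.0, 0.0, 1.0]]}
top {'intrinsics': [[494.8953, 0.0, 311.0919], [0.0, 494.8953, 190.9069], [0.0, 0.0, 1.0]], 'extrinsics': [[-0.0622, -0.9981, 0.0027, 0.1119], [-0.9731, 0.0601, -0.2226, 0.5636], [0.222, -0.0164, -0.9749, 1.7142], [0.0, 0.0, 0.0, 1.0]]}
wrist {'intrinsics': [[348.4028, 0.0, 318.7428], [0.0, 348.4028, 199.1091], [0.0, 0.0, 1.0]], 'hand_eye': [[-0.0006, -0.9662, -0.2578, 0.0646], [1.0, -0.0007, 0.0004, 0.0011], [-0.0006, -0.2578, 0.9662, -0.1439], [0.0, 0.0, 0.0, 1.0]]}
```

View pics/scene0.png

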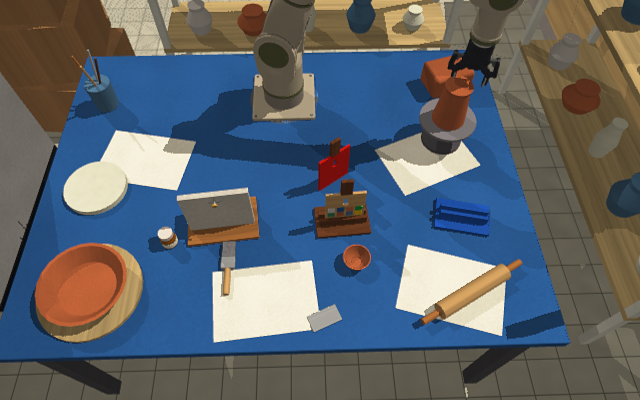

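View pics/top0.png

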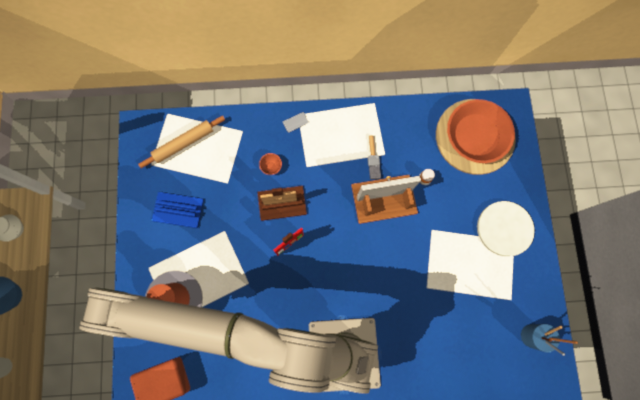

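The scene view shows the board in the dark stand at about (345,205), tiles facing the camera, and the panel at about (217,212) with the screw near (214,204). The top view shows the same things at about (282,200) and (388,190). Next I'll enlarge both.

Run:
```python
import cv2,numpy as np
a=cv2.imread("pics/scene0.png");b=cv2.imread("pics/top0.png")
def c(im,x0,y0,w,h,f): return cv2.resize(im[y0:y0+h,x0:x0+w],None,fx=f,fy=f,interpolation=cv2.INTER_CUBIC)
cv2.imwrite("pics/c1.png",np.hstack([c(a,305,170,75,75,5.333333),c(a,172,175,75,75,5.3333333)]))
cv2.imwrite("pics/c2.png",np.hstack([c(b,245,165,75,75,5.333333),c(b,350,160,75,75,5.3333333)]))
```

```text
(no output)
```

View pics/c1.png

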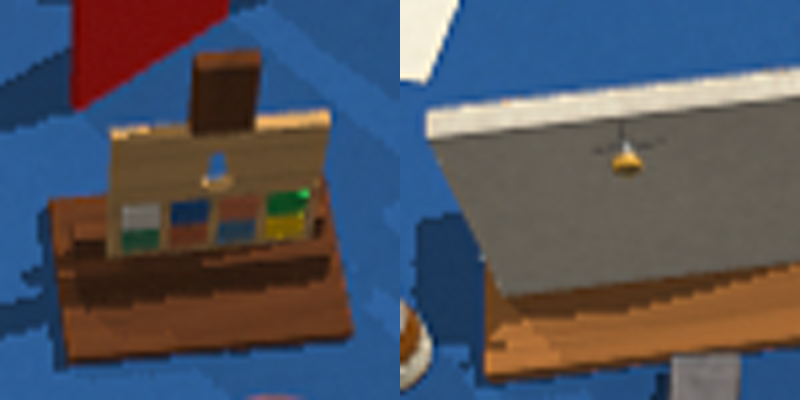

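View pics/c2.png

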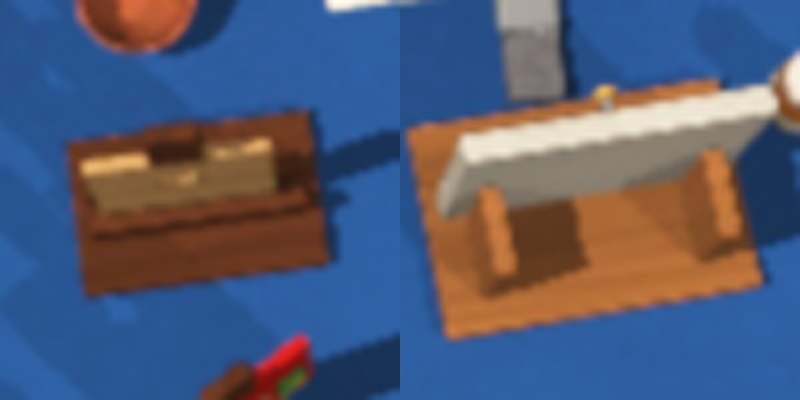

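In the crops I can read the board's slab and handle corners, the panel's top edge, and the brass screw head: about (627,160) in c1 and (604,92) in c2. Next I fit the poses.

```bash
cat > h.py <<'E'
import numpy as np
from rig import viewer
from scipy.optimize import least_squares
from scipy.spatial.transform import Rotation as R
cal={n:viewer.calibration(n) for n in("scene","top")}
def proj(n,P):
    P=np.atleast_2d(P);E=cal[n]["extrinsics"];q=(P@E[:3,:3].T+E[:3,3])@cal[n]["intrinsics"].T
    return q[:,:2]/q[:,2:]
def pose(p,L):
    c,s=np.cos(p[2]),np.sin(p[2]);L=np.atleast_2d(L).astype(float)/1000
    return L@np.array([[c,-s,0],[s,c,0],[0,0,1]]).T+[p[0],p[1],0]
def fit(obs,p0=(.5,0,0)):
    def f(p): return np.concatenate([(proj(n,pose(p,L))-uv).ravel() for n,L,uv in obs])
    r=least_squares(f,p0,loss="soft_l1"); return r.x,f(r.x).reshape(-1,2)
E
python3 - <<'E'
from h import *
k=5.33333
S=lambda u,v,x0,y0:(x0+(u+.5)/k-.5,y0+(v+.5)/k-.5)
a=lambda u,v:S(u,v,305,170); b=lambda u,v:S(u-400,v,172,175); c=lambda u,v:S(u,v,245,165); d=lambda u,v:S(u-400,v,350,160)
board=[("scene",(4,-60,162),a(110,137)),("scene",(4,60,162),a(330,127)),("scene",(6,-18,228),a(193,68)),("scene",(6,18,228),a(260,63)),
("top",(4,60,162),c(82,162)),("top",(-4,60,162),c(88,180)),("top",(4,-60,162),c(270,140)),("top",(-4,-60,162),c(272,153))]
p,r=fit(board);print("board",p.round(4),r.round(1).tolist())
panel=[("scene",(0,-100,190),b(430,138)),("top",(0,100,190),d(462,135)),("top",(0,-100,190),d(775,88)),("top",(-18,100,190),d(458,160)),("scene",(0,-100,14),b(500,297)),]
q,r=fit(panel);print("panel",q.round(4),r.round(1).tolist())
# screw head front centre (19, y, z)
f=lambda w:np.concatenate([(proj("scene",pose(q,(16.5+w[2],w[0],w[1])))-b(627,161)).ravel(),(proj("top",pose(q,(16.5+w[2],w[0],w[1]+8)))-d(605,90)).ravel(),[w[2]*.3]])
w=least_squares(f,(0,160,0));print("screw off",w.x,w.fun)
# image row of pencil mark and of screw
print([(proj("scene",pose(q,L))[0]-[172,175])*k+[400,0] for L in((0,0,160),(16.5,0,160),(0,100,190))])
E
```

```text
board [0.5434 0.1917 0.0554] [[-0.2, 0.1], [-0.3, -1.0], [-0.2, -0.3], [0.1, -0.3], [-0.0, -0.1], [-0.9, -1.2], [0.0, -0.1], [-0.1, -0.2]]
panel [ 0.5618 -0.1868  0.0987] [[-0.8, -0.4], [-0.7, -0.3], [-0.8, -0.7], [1.1, 0.2], [0.3, -0.4]]
screw off [  1.16823923 169.21174682  -0.37744101] [ 0.02239611  0.03054986  0.0092281  -0.08931978 -0.1132323 ]
[array([625.44711684, 142.79886953]), array([625.94090988, 168.79489278]), array([804.52833143,  92.53132613])]
```

Call:
step_arm(increments=[[0,0,-0.012,0,0,0.12],[0,0,-0.012,0,0,0.12],[0,0,-0.012,0,0,0.12],[0,0,-0.012,0,0,0.12],[0,0,-0.012,0,0,0.12],[0,0,-0.012,0,0,0.12],[0,0,-0.012,0,0,0.12],[0,0,-0.012,0,0,0.12],[0,0,-0.012,0,0,0.12],[0,0,-0.012,0,0,0.12]], fingers=0)

```text
t: 1.15
ee_pos: [0.1899, 0.5953, 0.3515]
orientation: [0.0, 0.687, 0.727, -0.0]
contact_force: [-0.7, -0.3, 0.2]
grip_width: 0.0853
grip_force: 0.0
```

```bash
cat >> h.py <<'E'
from rig import readout
def togo(pos,yaw,s=None):
    """shift and turn in present tool axes to tool-down pose with tool y at world angle yaw"""
    s=s or readout.sense(); q=s["orientation"]; Rm=R.from_quat(np.r_[q[1:],q[0]])
    T=R.from_matrix(np.array([[-np.sin(yaw),np.cos(yaw),0],[np.cos(yaw),np.sin(yaw),0],[0,0,-1]]).T)
    return np.round(Rm.inv().apply(np.array(pos)-s["ee_pos"]),4),np.round((Rm.inv()*T).as_rotvec(),4),np.round(s["ee_pos"],4),round(s["t"],2)
E
python3 -c "
from h import *
print(togo((.543,.14,.36),.055))"
```

```text
(array([-0.4747,  0.3266, -0.0083]), array([-0.0001,  0.0005,  0.0021]), array([0.1899, 0.5953, 0.3515]), 1.15)
```

Call:
step_arm(increments=[[-0.01,0.007,0,0,0,0],[-0.025,0.017,0,0,0,0],[-0.03,0.02,0,0,0,0],[-0.03,0.02,0,0,0,0],[-0.03,0.02,0,0,0,0],[-0.03,0.02,0,0,0,0],[-0.03,0.02,0,0,0,0],[-0.03,0.02,0,0,0,0],[-0.03,0.02,0,0,0,0],[-0.03,0.02,0,0,0,0]])

```text
t: 2.15
ee_pos: [0.3915, 0.3299, 0.3505]
orientation: [-0.0, 0.684, 0.73, -0.0]
contact_force: [0.8, 0.5, 0.4]
grip_width: 0.0852
grip_force: 0.0
```

Call:
step_arm(increments=[[-0.03,0.02,0,0,0,0],[-0.03,0.02,0,0,0,0],[-0.03,0.02,0,0,0,0],[-0.03,0.02,0,0,0,0],[-0.03,0.02,0,0,0,0],[-0.03,0.02,0,0,0,0],[-0.015,0.015,0,0,0,0],[-0.005,0.005,0,0,0,0],[0,0,0,0,0,0],[0,0,0,0,0,0]])

```text
t: 3.15
ee_pos: [0.542, 0.1423, 0.3509]
orientation: [-0.0, 0.684, 0.729, -0.0]
contact_force: [0.2, 0.1, -0.2]
grip_width: 0.0853
grip_force: 0.0
```

```bash
cat >> h.py <<'E'
import cv2,json
def snap(name):
    s=readout.sense(); im=viewer.grab_frame("wrist")
    cv2.imwrite(f"pics/{name}.png",im[:,:,::-1]); json.dump([list(map(float,s["ee_pos"])),list(map(float,s["orientation"]))],open(f"pics/{name}.json","w"))
def wcam(name):
    p,q=json.load(open(f"pics/{name}.json")); c=viewer.calibration("wrist"); T=np.eye(4)
    T[:3,:3]=R.from_quat(np.r_[q[1:],q[0]]).as_matrix();T[:3,3]=p
    cal[name]=dict(intrinsics=c["intrinsics"],extrinsics=np.linalg.inv(T@c["hand_eye"]))
E
python3 -c "
from h import *
print(togo((.543,.19,.36),.055)); snap('w1')"
```

```text
(array([ 0.0475,  0.0041, -0.0091]), array([-0.0009, -0.0004,  0.0094]), array([0.542 , 0.1423, 0.3509]), 3.15)
```

View pics/w1.png

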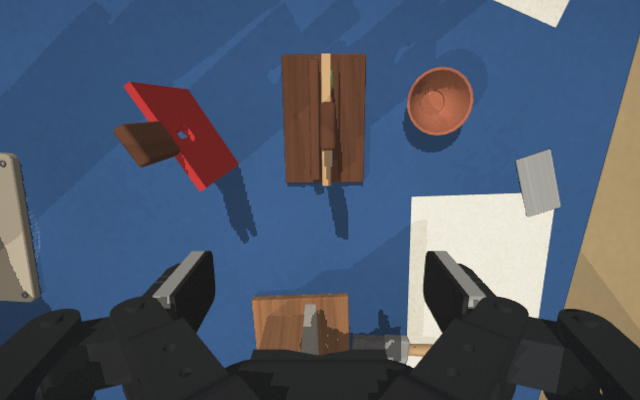

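The wrist view shows the board at about (327,120) with its handle at about (328,125). The red decoy is well to the left and the bowl is to the right. I'll enlarge the board and check it against the predicted handle corners.

Run:
```python
from h import *
wcam("w1"); im=cv2.imread("pics/w1.png")
cv2.imwrite("pics/w1c.png",cv2.resize(im[45:195,270:380],None,fx=4,fy=4,interpolation=cv2.INTER_CUBIC)[:600])
p=[.5434,.1917,.0554]
L=[(6,18,228),(-6,18,228),(6,-18,228),(-6,-18,228),(4,60,162),(-4,60,162),(4,-60,162),(-4,-60,162)]
print(((proj("w1",pose(p,L))-[270,45])*4+1.5).round().tolist())
```

```text
[[250.0, 240.0], [185.0, 240.0], [247.0, 435.0], [184.0, 435.0], [234.0, 46.0], [198.0, 46.0], [226.0, 572.0], [194.0, 571.0]]
```

View pics/w1c.png

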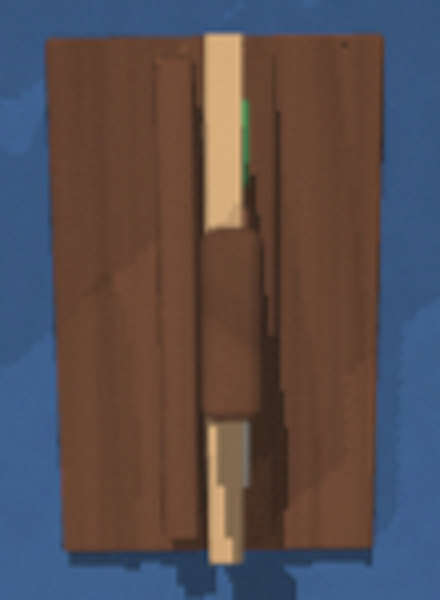

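Run:
```python
from h import *
wcam("w1")
c=lambda u,v:((u-1.5)/4+270,(v-1.5)/4+45)
obs=[("w1",(4,60,162),c(243,33)),("w1",(-4,60,162),c(204,33)),("w1",(4,-60,162),c(243.5,562)),("w1",(-4,-60,162),c(209,562)),
("w1",(6,18,228),c(261,228)),("w1",(-6,18,228),c(201,228)),("w1",(6,-18,228),c(259,418)),("w1",(-6,-18,228),c(201,418))]
p,r=fit(obs);print("board",p.round(4),r.round(1).tolist())
print(togo((p[0],p[1],.36),p[2]))
print(togo((.62,-.05,.34),.0987))
```

```text
board [0.5459 0.1945 0.0733] [[-0.4, 0.1], [0.3, 0.2], [-0.4, -0.3], [0.0, -0.2], [0.6, -0.7], [-0.7, -0.6], [0.9, 0.7], [-0.3, 0.9]]
(array([ 0.0515,  0.0073, -0.0089]), array([-0.0006, -0.0005, -0.0086]), array([0.542 , 0.1426, 0.3511]), 3.2)
(array([-0.1972,  0.0654,  0.0109]), array([-0.0006, -0.0005, -0.034 ]), array([0.542 , 0.1426, 0.3511]), 3.2)
```

Call:
step_arm(increments=[[-0.015,0.005,0.001,0,0,-0.0034],[-0.025,0.008,0.001,0,0,-0.0034],[-0.03,0.01,0.001,0,0,-0.0034],[-0.03,0.01,0.001,0,0,-0.0034],[-0.03,0.01,0.001,0,0,-0.0034],[-0.03,0.01,0.001,0,0,-0.0034],[-0.025,0.008,0.001,0,0,-0.0034],[-0.012,0.004,0.001,0,0,-0.0034],[0,0,0.001,0,0,-0.0034],[0,0,0.001,0,0,-0.0034]])

```text
t: 4.2
ee_pos: [0.622, -0.0484, 0.3411]
orientation: [-0.0, 0.672, 0.741, 0.0]
contact_force: [0.3, 0.5, 0.3]
grip_width: 0.0853
grip_force: 0.0
```

```bash
python3 -c "
from h import *
snap('wA')"
```

Call:
step_arm(increments=[[-0.015,0,0,0,0,0],[-0.025,0,0,0,0,0],[-0.03,0,0,0,0,0],[-0.035,0,0,0,0,0],[-0.035,0,0,0,0,0],[-0.035,0,0,0,0,0],[-0.035,0,0,0,0,0],[-0.025,0,0,0,0,0],[-0.015,0,0,0,0,0],[0,0,0,0,0,0]])

```text
t: 5.25
ee_pos: [0.645, -0.3019, 0.3409]
orientation: [-0.0, 0.674, 0.739, -0.001]
contact_force: [1.1, -0.3, 0.5]
grip_width: 0.0856
grip_force: 0.0
```

Run:
```python
from h import *
snap('wB'); ims=[]
for n in("wA","wB"):
    wcam(n); im=cv2.imread(f"pics/{n}.png"); q=[.5618,-.1868,.0987]
    L=[(0,0,160),(0,100,190),(0,-100,190),(-18,100,190),(16,0,160)]
    print(json.load(open(f"pics/{n}.json"))[0],proj(n,pose(q,L)).round().tolist()); ims.append(cv2.resize(im,(400,250),interpolation=cv2.INTER_AREA))
cv2.imwrite("pics/AB.png",np.hstack(ims))
```

```text
[0.6219546900014504, -0.04844143573501322, 0.3411110827620118] [[248.0, 302.0], [235.0, 220.0], [247.0, 403.0], [215.0, 220.0], [263.0, 302.0]]
[0.6449905282538383, -0.3018908601435894, 0.3408809695966606] [[234.0, 38.0], [214.0, -125.0], [234.0, 159.0], [188.0, -124.0], [252.0, 38.0]]
```

View pics/AB.png

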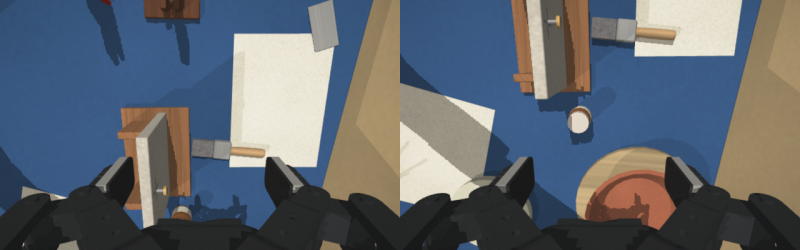

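A and B both show the screw on the panel: about (258,302) in A and (250,33) in B, full-resolution pixels. I'll enlarge both in one picture.

Run:
```python
import cv2,numpy as np
a=cv2.imread("pics/wA.png")[175:325,200:300];b=cv2.imread("pics/wB.png")[0:150,180:280]
cv2.imwrite("pics/ABc.png",cv2.resize(np.hstack([a,b]),(800,600),interpolation=cv2.INTER_CUBIC))
```

```text
(no output)
```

View pics/ABc.png

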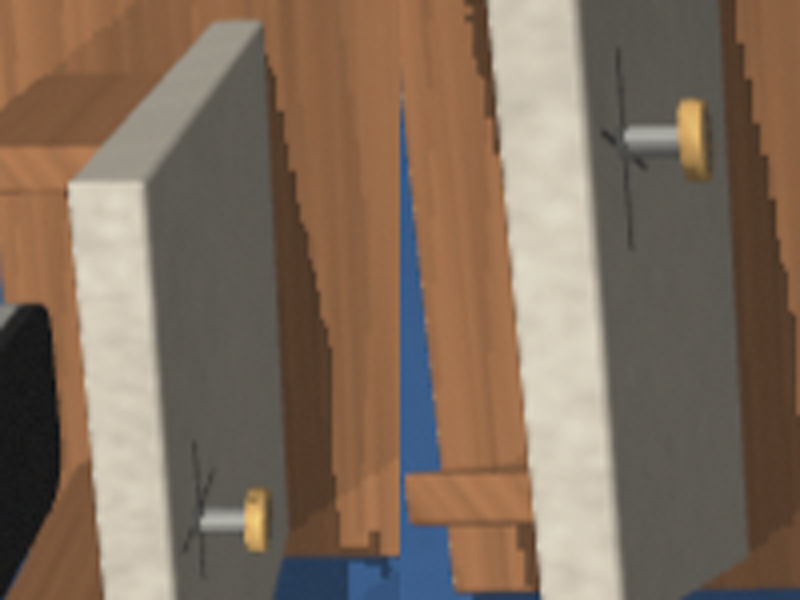

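The crops show the pencil cross at A (200,510) and B (624,149), the shank base at A (200,520) and B (627,139), and the head centre at A (257,520) and B (695,140). Now a joint fit.

Run:
```python
from h import *
wcam("wA");wcam("wB")
A=lambda u,v:((u-1.5)/4+200,(v-1.5)/4+175); B=lambda u,v:((u-401.5)/4+180,(v-1.5)/4)
obs=[("wA",(0,100,190),A(147,183)),("wA",(-18,100,190),A(71,184)),("wA",(0,100,14),A(263,24)),("wA",(-18,100,14),A(210,22)),
("wA",(0,0,160),A(200,510)),("wB",(0,0,160),B(624.5,149))]
def f(w,full=False):
    p=w[:3]; r=[(proj(n,pose(p,L))[0]-uv) for n,L,uv in obs]
    for n,b,h in(("wA",A(200,520),A(257,520)),("wB",B(626,139),B(695,140))):
        r+=[proj(n,pose(p,(0,w[3],w[4])))[0]-b, proj(n,pose(p,(16.5,w[3],w[4])))[0]-h]
    for (u,v) in(B(578,2),B(623,596)):   # front top edge line in B
        P=proj("wB",pose(p,[(0,40,190),(0,-90,190)])); t=(v-P[0,1])/(P[1,1]-P[0,1]); r.append([P[0,0]+t*(P[1,0]-P[0,0])-u,0])
    return np.array(r) if full else np.ravel(r)
s=least_squares(f,(.562,-.187,.1,0,160),x_scale=(.01,.01,.01,1,1))
print(s.x.round(4)); print(f(s.x,True).round(1).tolist())
# absolute triangulation of head centre
g=lambda P:np.r_[(proj("wA",P)-A(257,520)).ravel(),(proj("wB",P)-B(695,140)).ravel()]
t=least_squares(g,(.57,-.19,.16),x_scale=.01);print("head tri",t.x.round(4),t.fun.round(2),"model",pose(s.x,(16.5,s.x[3],s.x[4])))
g=lambda P:np.r_[(proj("wA",P)-A(200,510)).ravel(),(proj("wB",P)-B(624.5,149)).ravel()]
t=least_squares(g,(.57,-.19,.16),x_scale=.01);print("mark tri",t.x.round(4),t.fun.round(2))
g=lambda P:np.r_[(proj("wA",P)-A(200,520)).ravel(),(proj("wB",P)-B(626,139)).ravel()]
t=least_squares(g,(.57,-.19,.16),x_scale=.01);print("base tri",t.x.round(4),t.fun.round(2))
```

```text
[ 5.638000e-01 -1.865000e-01  1.048000e-01  1.275100e+00  1.666209e+02]
[[0.4, -0.3], [-0.8, -0.4], [0.4, -0.7], [0.6, -0.1], [0.1, -0.2], [0.3, 1.2], [-1.2, -0.4], [0.6, -0.5], [-2.0, 0.6], [0.4, 0.1], [0.8, 0.0], [0.5, 0.0]]
head tri [ 0.5797 -0.1837  0.1674] [ 0.17 -0.01 -0.14  0.01] model [[ 0.58003068 -0.1835522   0.16662086]]
mark tri [ 0.5639 -0.1858  0.1616] [-0.05  0.    0.04 -0.  ]
base tri [ 0.5653 -0.1849  0.1677] [ 0.28 -0.01 -0.23  0.01]
```

```bash
python3 -c "
from h import *
print(togo((.5459,.1945,.34),.0733))"
```

```text
(array([ 0.5018, -0.0525,  0.001 ]), array([-0.0004,  0.0002,  0.0213]), array([ 0.6456, -0.3001,  0.3411]), 5.3)
```

Call:
step_arm(increments=[[0.015,-0.002,0,0,0,0],[0.03,-0.003,0,0,0,0],[0.04,-0.004,0,0,0,0],[0.04,-0.004,0,0,0,0],[0.04,-0.004,0,0,0,0],[0.04,-0.004,0,0,0,0],[0.04,-0.004,0,0,0,0],[0.04,-0.004,0,0,0,0],[0.04,-0.004,0,0,0,0],[0.04,-0.004,0,0,0,0]])

```text
t: 6.3
ee_pos: [0.5731, 0.0638, 0.3418]
orientation: [-0.0, 0.671, 0.741, 0.001]
contact_force: [0.5, 2.2, -0.2]
grip_width: 0.085
grip_force: 0.0
```

Call:
step_arm(increments=[[0.04,-0.004,0,0,0,0.004],[0.035,-0.004,0,0,0,0.004],[0.03,-0.004,0,0,0,0.004],[0.02,-0.003,0,0,0,0.004],[0.01,-0.002,0,0,0,0.004],[0.002,-0.0025,0,0,0,0.001],[0,0,0,0,0,0],[0,0,0,0,0,0],[0,0,0,0,0,0],[0,0,0,0,0,0]])

```text
t: 7.3
ee_pos: [0.5427, 0.1946, 0.3414]
orientation: [0.0, 0.681, 0.733, 0.0]
contact_force: [0.5, 0.4, 0.2]
grip_width: 0.0855
grip_force: 0.0
```

```bash
python3 -c "
from h import *
print(togo((.5459,.1945,.188),.0733))"
```

```text
(array([-0.0003,  0.0031,  0.1534]), array([ 0.0001, -0.    ,  0.0005]), array([0.5427, 0.1946, 0.3414]), 7.3)
```

Call:
step_arm(increments=[[0,0.003,0.01,0,0,0],[0,0,0.02,0,0,0],[0,0,0.025,0,0,0],[0,0,0.025,0,0,0],[0,0,0.025,0,0,0],[0,0,0.02,0,0,0],[0,0,0.015,0,0,0],[0,0,0.009,0,0,0],[0,0,0.004,0,0,0],[0,0,0,0,0,0]])

```text
t: 8.3
ee_pos: [0.5456, 0.1956, 0.1883]
orientation: [0.0, 0.68, 0.733, 0.0]
contact_force: [-0.2, -0.7, -0.4]
grip_width: 0.0858
grip_force: 0.0
```

Call:
step_arm(increments=[[0,0,0,0,0,0],[0,0,0,0,0,0],[0,0,0,0,0,0],[0,0,0,0,0,0],[0,0,0,0,0,0],[0,0,0,0,0,0],[0,0,0,0,0,0],[0,0,0,0,0,0],[0,0,0,0,0,0],[0,0,0,0,0,0]], fingers=255, grip_force=50)

```text
t: 9.3
ee_pos: [0.5456, 0.1958, 0.1885]
orientation: [0.0, 0.68, 0.733, 0.0]
contact_force: [-0.5, 0.9, 4.4]
grip_width: 0.0115
grip_force: 49.8
```

Call:
step_arm(increments=[[0,0,-0.005,0,0,0],[0,0,-0.01,0,0,0],[0,0,-0.02,0,0,0],[0,0,-0.025,0,0,0],[0,0,-0.025,0,0,0],[0,0,-0.025,0,0,0],[0,0,-0.025,0,0,0],[0,0,-0.015,0,0,0],[0,0,-0.005,0,0,0],[0,0,0,0,0,0]])

```text
t: 10.3
ee_pos: [0.5455, 0.1956, 0.3436]
orientation: [0.0, 0.68, 0.733, 0.0]
contact_force: [-0.5, 0.1, -4.8]
grip_width: 0.0116
grip_force: 48.9
```

Run:
```python
from h import *
snap('wG'); wcam('wG'); s=readout.sense(); print(s['t'],s['contact_force'].round(1),s['ft_torque'].round(2))
im=cv2.imread("pics/wG.png")
p=s['ee_pos']; z=p[2]-.1885
L=np.array([(4,60,162),(-4,60,162),(6,18,228),(-6,18,228)],float)+[0,0,z*1000]
print((proj('wG',pose([p[0],p[1],.0733],L))).round(1).tolist())
cv2.imwrite("pics/wGc.png",cv2.resize(im[120:320,220:420],None,fx=3,fy=3,interpolation=cv2.INTER_CUBIC))
print(togo((.5640+.9945*.06,-.1853+.1046*.06,.34),.1048))
```

```text
10.35 [ 0.8  0.4 -5.5] [-0.06 -0.01 -0.06]
[[325.0, 119.2], [308.3, 119.2], [333.9, 258.0], [297.3, 258.0]]
(array([-0.3794,  0.0502,  0.0028]), array([-0.0008,  0.0003, -0.0299]), array([0.5453, 0.1955, 0.3427]), 10.35)
```

View pics/wGc.png

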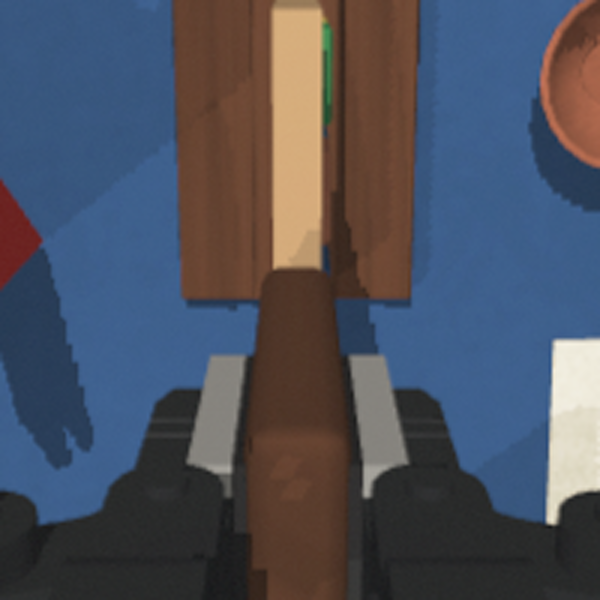

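The board is held and level. In the crop its slab end sits at (297,8), about 1.5 mm towards −y and 1.1 mm towards +x of the nominal position. I'll carry that offset forward and go to the front of the panel.

Call:
step_arm(increments=[[-0.01,0.002,0,0,0,0],[-0.02,0.004,0,0,0,-0.003],[-0.03,0.006,0,0,0,-0.003],[-0.035,0.007,0,0,0,-0.003],[-0.035,0.007,0,0,0,-0.003],[-0.035,0.006,0,0,0,-0.003],[-0.035,0.006,0,0,0,-0.003],[-0.035,0.005,0,0,0,-0.003],[-0.035,0.003,0,0,0,-0.003],[-0.035,0.002,0,0,0,-0.003]])

```text
t: 11.35
ee_pos: [0.6196, -0.1063, 0.3423]
orientation: [-0.0, 0.67, 0.742, -0.001]
contact_force: [-0.8, 0.3, -3.7]
grip_width: 0.0116
grip_force: 48.9
```

Call:
step_arm(increments=[[-0.03,0.001,0,0,0,-0.003],[-0.02,0,0,0,0,0],[-0.015,0,0,0,0,0],[-0.008,0,0.01,0,0,0],[0,0,0.02,0,0,0],[0,0,0.02,0,0,0],[0,0,0.02,0,0,0],[0,0,0.015,0,0,0],[0,0,0.008,0,0,0],[0,0,0,0,0,0]])

```text
t: 12.35
ee_pos: [0.6281, -0.176, 0.2491]
orientation: [-0.001, 0.669, 0.743, -0.0]
contact_force: [0.4, -0.6, -3.8]
grip_width: 0.0114
grip_force: 48.9
```

```bash
cat >> h.py <<'E'
def rel(zc=.2435,S=(.5627,-.1838),yaw=.1048):
    "d from panel, lateral, height over hole-centred, yaw err of TCP"
    s=readout.sense(); d=np.array(s["ee_pos"][:2])-S; n=np.array([np.cos(yaw),np.sin(yaw)])
    print("t",round(s["t"],2),"d,lat,h mm",(1e3*np.array([d@n,-d[0]*n[1]+d[1]*n[0],s["ee_pos"][2]-zc])).round(2),"turn",togo(s["ee_pos"],yaw,s)[1],"F",s["contact_force"].round(1),"M",s["ft_torque"].round(2))
E
python3 -c "
from h import *
rel()"
```

```text
t 12.35 d,lat,h mm [65.86  0.94  5.57] turn [-0.0017 -0.0007  0.0008] F [ 0.4 -0.6 -3.8] M [0.03 0.03 0.02]
```

Call:
step_arm(increments=[[-0.001,-0.005,0.002,0,0,0],[0,-0.008,0.002,0,0,0],[0,-0.009,0.0015,0,0,0],[0,-0.009,0,0,0,0],[0,-0.006,0,0,0,0],[0,-0.003,0,0,0,0],[0,0,0,0,0,0],[0,0,0,0,0,0],[0,0,0,0,0,0],[0,0,0,0,0,0]])

```text
t: 13.35
ee_pos: [0.589, -0.1817, 0.2446]
orientation: [-0.0, 0.669, 0.743, -0.0]
contact_force: [-0.4, 0.2, -4.0]
grip_width: 0.0114
grip_force: 48.9
```

```bash
python3 -c "
from h import *
rel()"
```

```text
t 13.35 d,lat,h mm [26.35 -0.66  1.14] turn [-0.0002  0.0001  0.0004] F [-0.4  0.2 -4. ] M [ 0.04 -0.04  0.03]
```

Call:
step_arm(increments=[[0.0006,0,0.001,0,0,0],[0,-0.001,0,0,0,0],[0,-0.001,0,0,0,0],[0,-0.001,0,0,0,0],[0,-0.001,0,0,0,0],[0,-0.001,0,0,0,0],[0,-0.001,0,0,0,0],[0,0,0,0,0,0],[0,0,0,0,0,0],[0,0,0,0,0,0]])

```text
t: 14.35
ee_pos: [0.5828, -0.1817, 0.2438]
orientation: [-0.0, 0.669, 0.743, 0.0]
contact_force: [0.5, -1.0, -4.3]
grip_width: 0.0118
grip_force: 48.9
```

```bash
python3 -c "
from h import *
rel()"
```

```text
t 14.35 d,lat,h mm [20.21 -0.06  0.28] turn [ 0.0001 -0.0001  0.0003] F [ 0.5 -1.  -4.3] M [-0.03 -0.02 -0.  ]
```

Call:
step_arm(increments=[[0,-0.001,0,0,0,0],[0,-0.001,0,0,0,0],[0,-0.001,0,0,0,0],[0,-0.001,0,0,0,0],[0,-0.001,0,0,0,0],[0,0,0,0,0,0],[0,0,0,0,0,0],[0,0,0,0,0,0],[0,0,0,0,0,0],[0,0,0,0,0,0]])

```text
t: 15.35
ee_pos: [0.5778, -0.1823, 0.2438]
orientation: [-0.0, 0.669, 0.743, 0.0]
contact_force: [0.5, 0.0, -4.7]
grip_width: 0.0112
grip_force: 48.9
```

```bash
python3 -c "
from h import *
rel()"
```

```text
t 15.35 d,lat,h mm [15.17 -0.11  0.26] turn [-0.     -0.0001  0.0002] F [ 0.5  0.  -4.7] M [ 0.04 -0.01  0.01]
```

Call:
step_arm(increments=[[0,-0.001,0,0,0,0],[0,-0.001,0,0,0,0],[0,-0.001,0,0,0,0],[0,-0.001,0,0,0,0],[0,-0.001,0,0,0,0],[0,-0.001,0,0,0,0],[0,-0.001,0,0,0,0],[0,-0.001,0,0,0,0],[0,0,0,0,0,0],[0,0,0,0,0,0]])

```text
t: 16.35
ee_pos: [0.5698, -0.1831, 0.2438]
orientation: [-0.0, 0.669, 0.743, 0.0]
contact_force: [-0.2, 0.2, -4.0]
grip_width: 0.0111
grip_force: 48.9
```

```bash
python3 -c "
from h import *
rel()"
```

```text
t 16.35 d,lat,h mm [ 7.18 -0.07  0.29] turn [ 0.0001 -0.0002  0.0002] F [-0.2  0.2 -4. ] M [ 0.04 -0.04  0.03]
```

Call:
step_arm(increments=[[0,0,0.001,0,0,0],[0,0,0.002,0,0,0],[0,0,0.002,0,0,0],[0,0,0.002,0,0,0],[0,0,0.002,0,0,0],[0,0,0.002,0,0,0],[0,0,0.001,0,0,0],[0,0,0,0,0,0],[0,0,0,0,0,0],[0,0,0,0,0,0]])

```text
t: 17.35
ee_pos: [0.5699, -0.1832, 0.2319]
orientation: [0.0, 0.669, 0.743, 0.0]
contact_force: [0.0, 0.4, -4.1]
grip_width: 0.0118
grip_force: 48.9
```

```bash
python3 -c "
from h import *
rel()"
```

```text
t 17.35 d,lat,h mm [  7.21  -0.16 -11.62] turn [0.0002 0.     0.0002] F [ 0.   0.4 -4.1] M [0.07 0.02 0.04]
```

Call:
step_arm(increments=[[0,0,0.001,0,0,0],[0,0,0.0015,0,0,0],[0,0,0.0015,0,0,0],[0,0,0.0015,0,0,0],[0,0,0.0015,0,0,0],[0,0,0.0015,0,0,0],[0,0,0.0015,0,0,0],[0,0,0.001,0,0,0],[0,0,0,0,0,0],[0,0,0,0,0,0]])

```text
t: 18.35
ee_pos: [0.5698, -0.1832, 0.2208]
orientation: [-0.0, 0.669, 0.743, 0.0]
contact_force: [0.2, 0.3, -3.9]
grip_width: 0.0115
grip_force: 48.9
```

```bash
python3 -c "
from h import *
rel()"
```

```text
t 18.35 d,lat,h mm [  7.15  -0.15 -22.72] turn [ 0.     -0.      0.0002] F [ 0.2  0.3 -3.9] M [ 0.02  0.02 -0.03]
```

Call:
step_arm(increments=[[0,0,0.0005,0,0,0],[0,0,0.0005,0,0,0],[0,0,0.0005,0,0,0],[0,0,0.0005,0,0,0],[0,0,0.0005,0,0,0],[0,0,0.0005,0,0,0],[0,0,0,0,0,0],[0,0,0,0,0,0],[0,0,0,0,0,0],[0,0,0,0,0,0]])

```text
t: 19.35
ee_pos: [0.5698, -0.1832, 0.2178]
orientation: [0.0, 0.669, 0.743, 0.0]
contact_force: [0.1, 0.8, -4.4]
grip_width: 0.0115
grip_force: 48.9
```

```bash
python3 -c "
from h import *
rel()"
```

```text
t 19.35 d,lat,h mm [  7.16  -0.15 -25.71] turn [ 0.0001 -0.      0.0002] F [ 0.1  0.8 -4.4] M [-0.07 -0.03  0.02]
```

Call:
step_arm(increments=[[0,0,0.0005,0,0,0],[0,0,0.0005,0,0,0],[0,0,0,0,0,0],[0,0,0,0,0,0],[0,0,0,0,0,0],[0,0,0,0,0,0],[0,0,0,0,0,0],[0,0,0,0,0,0],[0,0,0,0,0,0],[0,0,0,0,0,0]])

```text
t: 20.35
ee_pos: [0.5699, -0.1832, 0.2169]
orientation: [0.0, 0.669, 0.743, 0.0]
contact_force: [-0.5, 0.8, 0.4]
grip_width: 0.0115
grip_force: 49.5
```

```bash
python3 -c "
from h import *
rel()"
```

```text
t 20.35 d,lat,h mm [  7.25  -0.17 -26.58] turn [ 0.0003 -0.      0.0002] F [-0.5  0.8  0.4] M [ 0.07  0.18 -0.01]
```

The force in z changed by about +4.8 N, so the screw now carries the board's weight. I'll release.

Call:
step_arm(increments=[[0,0,0,0,0,0],[0,0,0,0,0,0],[0,0,0,0,0,0],[0,0,0,0,0,0],[0,0,0,0,0,0],[0,0,0,0,0,0],[0,0,0,0,0,0],[0,0,0,0,0,0],[0,0,0,0,0,0],[0,0,0,0,0,0]], grip_force=20, fingers=255)

```text
t: 21.35
ee_pos: [0.5699, -0.1832, 0.2168]
orientation: [0.0, 0.669, 0.743, 0.0]
contact_force: [0.2, -0.1, 2.3]
grip_width: 0.0113
grip_force: 49.8
```

Call:
step_arm(increments=[[0,0,0,0,0,0],[0,0,0,0,0,0],[0,0,0,0,0,0],[0,0,0,0,0,0],[0,0,0,0,0,0],[0,0,0,0,0,0],[0,0,0,0,0,0],[0,0,0,0,0,0],[0,0,0,0,0,0],[0,0,0,0,0,0]], fingers=80)

```text
t: 22.35
ee_pos: [0.5699, -0.1832, 0.2168]
orientation: [0.0, 0.669, 0.743, 0.0]
contact_force: [0.0, -0.2, 1.3]
grip_width: 0.0591
grip_force: 0.0
```

Call:
step_arm(increments=[[0,0,-0.005,0,0,0],[0,0,-0.01,0,0,0],[0,0,-0.015,0,0,0],[0,0,-0.02,0,0,0],[0,0,-0.025,0,0,0],[0,0,-0.025,0,0,0],[0,0,-0.02,0,0,0],[0,0,-0.01,0,0,0],[0,0,0,0,0,0],[0,0,0,0,0,0]])

```text
t: 23.35
ee_pos: [0.5697, -0.1831, 0.3463]
orientation: [-0.0, 0.669, 0.743, -0.0]
contact_force: [0.2, 0.5, -1.3]
grip_width: 0.0589
grip_force: 0.0
```

Run:
```python
from h import *
a=viewer.grab_frame("scene")[:,:,::-1];snap("wF");b=cv2.imread("pics/wF.png")
cv2.imwrite("pics/end.png",np.hstack([cv2.resize(a[160:260,160:260],(400,400),interpolation=cv2.INTER_CUBIC),cv2.resize(b[90:390,170:470],(400,400))]))
```

```text
(no output)
```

View pics/end.png

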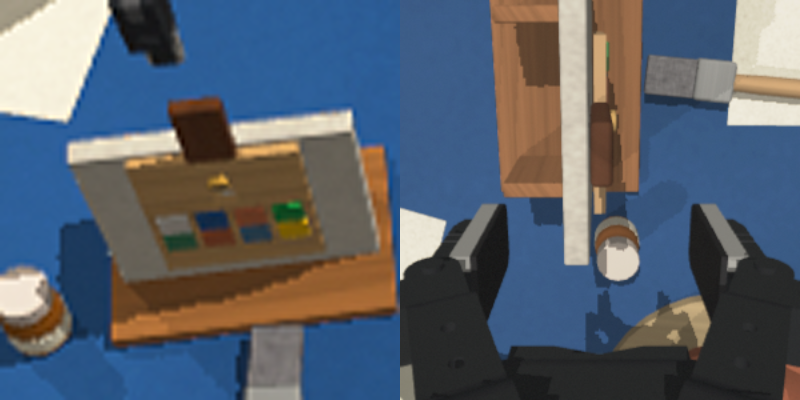

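Run:
```python
from h import *
q=[.5638,-.1865,.1048]
for L in [(11,-60,190),(11,60,190),(11,-60,40),(11,60,40),(13,-18,256),(13,18,256)]: 
    print(L,((proj("scene",pose(q,np.array(L)+[0,1.2,0]))[0]-160)*4).round(0))
```

```text
(11, -60, 190) [125. 170.]
(11, 60, 190) [297. 150.]
(11, -60, 40) [169. 272.]
(11, 60, 40) [326. 254.]
(13, -18, 256) [166. 113.]
(13, 18, 256) [220. 107.]
```

Call:
step_arm(increments=[[0,0,-0.005,0,0,0],[0,0,-0.005,0,0,0],[0,0,-0.005,0,0,0],[0,0,0,0,0,0],[0,0,0,0,0,0],[0,0,0,0,0,0],[0,0,0,0,0,0],[0,0,0,0,0,0],[0,0,0,0,0,0],[0,0,0,0,0,0]])

```text
t: 24.45
ee_pos: [0.5698, -0.1831, 0.3617]
orientation: [-0.0, 0.669, 0.743, 0.0]
contact_force: [-0.4, -0.2, 0.4]
grip_width: 0.0586
grip_force: 0.0
```

The last picture (end.png) shows the board upright on the screw, tiles outward. The screw head is at (219,183), at the top of the slot, and the corners match the upright prediction within about 1 image pixel. The gripper is clear, so I'm handing the job in.

```bash
python3 -c "
from rig import robot
print(robot.job_done())"
```

```text
the job is handed in; nothing more can be done
None
```

The board hangs upright on the screw, tiles outward and screw at the top of the slot, and the gripper is clear; I handed the job in at about 24.5 s, and no verdict came back.

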